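# Slot the board for inspection and light it with the torch

## Robot

A 7-joint arm with a two-finger parallel gripper is mounted at the origin on the work surface. World frame = base frame: x ahead of the robot, y to its left, z up, the work surface at z = 0. Lengths are in m, angles in rad, forces in N, time in s.
With the tool pointing down it reaches from about 0.425 to 0.825 m from the base axis. Payload 3.6 kg.
Tool frame: the origin (TCP) lies between the finger pads; the fingertips stand 17 mm ahead of it and the grasp point (between the pads) lies 2 mm behind it; z points along the fingers, y is the line along which they close (so a half turn about z gives the same grasp; the last joint's range is limited). The gripper opens to 85 mm and grips with 20 to 120 N. Pads are 22 mm wide; open, the fingers measure 114 mm over their backs; the gripper's body (76 mm by 85 mm) begins 54 mm behind the grasp point. The pads swing forward as they close: fully open they stand 13 mm farther back than shut.
Start: joints at [1.143, 0.615, -0.013, 1.423, 0.008, 1.103, -0.04], TCP at [0.254, -0.598, 0.221] pointing down, gripper open.
Joint ranges: [-3.12, 3.12], [-0.3, 2.06], [-1.34, 1.32], [0.26, 2.42], [-1.36, 4.5], [0.01, 1.98], [-2.84, 2.84]. Speed limits (rad/s): [2.79, 2.79, 3.14, 3.14, 3.14, 3.14, 3.14].

## Interface

Orientations are given as [roll, pitch, yaw] about the fixed x, y, z axes, in that order (R = Rz(yaw) Ry(pitch) Rx(roll)).
In Python, from cell import manip, imaging gives the robot as it stands.
- The arm moves only by the shell command python3 -m pendant 'ROWS' [FORCE]. ROWS is a JSON list of rows, 1 to 20 of them, each of 5 numbers: dx, dy, dz in m, then a turn about the tool's z in rad, then the finger opening in m; each row shifts and turns the commanded pose from where the row before left it, along the tool's axes as they then stand; what a row does not reach is not made up. A row lasts 1/12 s, in which the tool goes at most 0.0417 m and 0.125 rad, less where a joint would pass 70% of its speed; a pose out of reach is approached as far as the arm can. The fingers move at their own pace and stop on an object; FORCE is the grip in N (left out, the last holds). Time passes only in rows, so rows that do not move let the fingers close. It prints the time, the measured TCP pose, the force, the opening and the grip force at its end.
- manip.sense(): the state, without advancing time (a new reading comes with each control period).
- imaging.capture(name): name is "scene" or "top" or "wrist"; returns (picture, depth): 400x640x3 uint8, blue, green, red; 400x640 float32, m along the optical axis (not along the pixel's ray), 0 where there is no reading.
- imaging.camera_info(name): a dict with "fovy" (degrees; the focal length in pixels is half the picture's height over the tangent of half this angle, whatever the lens; pixels are square), "cx", "cy" (the principal point, pixels), "R" (3x3) and "t" (3): a world point X has camera coordinates R X + t; the wrist camera has in their place "T_tool_cam" (4x4, takes a point from camera to tool coordinates, whose origin is the TCP and whose axes are the flange's). Camera axes: x right, y down, z forward; pixel columns grow to the right and rows downward; lengths in m; the calibration is good to about 2 mm. A picture is of the moment at which its call begins: read the wrist's pose just before it. camera_info takes no time and is no camera call.
- manip.finish_job(): hands the job in; it is judged then, once.
Trained networks look in the newest picture that a camera, given by its name, has taken for a name from the list of things; names that differ only in an ending like _2 or _b are one class to them, and where a whole thing is asked for, a point or a joint stands for the part that bears it (a point fixed in the world has none). Each returns a list of dicts, best first, with "conf" (0 to 1); they miss things now and then, are a little off and sometimes report something else, mostly with a low value. They report only what shows in the picture. A call takes as long as a camera call. They do not tell look-alikes from the thing itself.
- imaging.find_in(camera, label): "point" ([column, row] as shares, 0 to 1, of the picture: columns of its width, rows of its height, amid what is visible of it).
- imaging.tip_of(camera, label): "point" ([column, row] as shares, 0 to 1, of the picture: columns of its width, rows of its height: a listed point, or the origin of a listed thing).
The state is a dict: "clock": time; "joint_pos": joint angles; "dq": joint speeds; "joint_efforts": joint torques, N m; "tcp_pos": TCP position; "eef_rot": TCP orientation; "contact_force": force on the tool from outside, world axes, zero at the start; "wrist_torque": the same for the moment, N m; "gripper_width": finger opening in m; "finger_force": force on a finger pad.
Only numpy, scipy, OpenCV 4.12 (cv2) and the standard library are available. Lean on these libraries where they do the work, as an engineer would, in place of code of your own. Each camera call takes 0.05 s, during which the arm holds its last target. There are 200 camera calls.

## Task

Draw the blue board with the orange terminal block out of the comb rack and slide it, chips facing the robot as they already do, down between the two card guides of the aluminium inspection stand, keeping hold of it until it sits fully home on the stand's foot rail; do not let it drop in. Then draw the inspection torch out of its leaning charging cradle, turn it level and finish while holding it still in the air in front of the board, its lens about 100 mm from the chip side and level with the middle of the board, shining squarely at that middle. The torch touches nothing but the gripper, and the other boards and the loose things on the bench are left as they are.

Things in the scene. Friction and masses are not known exactly. Their poses are not given: they have to be found in the camera images.
- blue_board: Board to inspect: blue, 100 mm wide (own y), 90 tall (own z), 3.2 thick (own x), 106 tall with the orange terminal block on its top edge; about 110 g. Stands upright in one of the rack's three places (varies). Origin: middle of its bottom edge. Own z is up, own -x the chip side, facing roughly to the robot. The only one with an orange block.
- board_block (a point): Middle of the orange terminal block, the part to grip: 14 mm thick (board's x), 70 mm long (board's y), 20 mm tall, its top 10 mm above this point, 106 mm above the board's bottom edge. Below the block only the 3.2 mm board and flat chips under 8 mm.
- board_chip (a point): Front of the large black chip (24 x 24 mm) in the middle of the board's chip side: the spot to light. 45 mm above the board's bottom edge, 6 mm in front of its mid plane. Axes as the board's.
- rack: Black comb rack with yellow side strips, fixed, 200 (own x) by 134 mm (own y). Origin: centre of underside. Three boards stand on its base, 12 mm above the bench, at own x = -66, 0, +66 mm, planes along own y, edges in 5.2 mm slots of two side combs that reach 62 mm above the bench. They come out straight up.
- green_board_a: Bystander: green board with a green block, same size and origin as the blue board, in the rack; to be left there.
- green_board_b: Bystander: another green board, likewise.
- stand: Inspection stand, fixed: dark base 110 (own x) by 150 mm (own y), two upright card guides near own y = +-50 mm. Origin: centre of underside; own -x faces roughly to the robot; the board's plane goes along own y at x = 0. Grooves 5.2 mm wide (board 3.2), groove bottoms 103 mm apart (board 100), straight up to 102 mm above the bench, flared mouths on top up to 117 mm.
- stand_seat (a point): Middle of the top of the stand's foot rail, 40 mm above the bench: where the middle of the board's bottom edge rests when home. Axes as the stand's. The middle of the chip side is then 85 mm above the bench.
- torch: Inspection torch: aluminium tube 25 mm across with black grip rings, dark head 34 mm across with a violet lens; 160 mm long, about 140 g. Origin: centre of its tail end; own z runs from tail to lens. Starts tail down in the cradle, lens up, leaning 40 degrees from upright along the cradle's own +x (away from the robot).
- torch_tail (a point): Centre of the torch's tail end.
- torch_grip (a point): On the torch's axis, 83 mm from the tail, 77 mm from the lens, close to its balance point: the place to grip (25 mm across).
- torch_lens (a point): Centre of the torch's lens, at the front end, 160 mm from the tail.
- cradle: Charging cradle of the torch, fixed: black base 120 (own x) by 84 mm (own y) with a round sleeve, 39 mm outside, 28 mm inside, leaning 40 degrees from upright towards own +x. The torch's tail stands 44 mm deep in it and comes out along the sleeve's axis. Origin: underside, below the sleeve's floor.
- cradle_seat (a point): Centre of the sleeve's floor, 30 mm above the bench, where the torch's tail rests.
- tweezers: Bystander: steel tweezers, 115 mm long, 9 mm high, loose, lying on the bench near the robot. Origin: centre of underside.
- driver: Bystander: screwdriver with a red handle, 150 mm long, loose, lying on the bench near the robot, handle towards own -x.
- flux_bottle: Bystander: small amber bottle, 38 mm across, 85 mm tall, loose, standing to the right of the stand. Origin: centre of underside.
Mind the look-alikes: they are no part of the job. Leave any brown or purple look-alike of the cradle alone.

How it is judged:
On the way, in this order (a step that is already met when the one before it is completed fails the run):
1. the blue board sits fully home in the stand, chips towards the robot, with the fingers still on it (x of blue_board in the frame of stand_seat between -0.004 and 0.004 m and y of blue_board in the frame of stand_seat between -0.004 and 0.004 m and z of blue_board in the frame of stand_seat between -0.004 and 0.004 m and angle between the z axis of blue_board and the z axis of stand_seat, either way round below 0.07 rad and angle between the x axis of blue_board and the x axis of stand_seat, either way round below 0.07 rad and x of board_chip in the frame of stand_seat below -0.001 m and contact force between the fingers and blue_board above 0.5 N), for 0.1 s.
2. the torch is drawn out of its cradle and held in the air (distance between torch_tail and cradle_seat above 0.06 m and contact force between the fingers and torch above 2 N and contact force between torch and cradle below 0.1 N and height (world z) of torch_tail above 0.03 m), for 0.2 s.
At the end, for the whole second after the job is handed in: Board home on the foot rail (4 mm, 0.07 rad), chips to the robot. Torch held still by the fingers only, level within 0.27 rad, its axis within 0.27 rad of square to the board, lens 55-145 mm in front of the chip and within 30 mm of it sideways and in height. Bystanders in place (x of blue_board in the frame of stand_seat between -0.004 and 0.004 m and y of blue_board in the frame of stand_seat between -0.004 and 0.004 m and z of blue_board in the frame of stand_seat between -0.004 and 0.004 m and angle between the z axis of blue_board and the z axis of stand_seat, either way round below 0.07 rad and angle between the x axis of blue_board and the x axis of stand_seat, either way round below 0.07 rad and x of board_chip in the frame of stand_seat below -0.001 m and x of torch_lens in the frame of board_chip between -0.145 and -0.055 m and y of torch_lens in the frame of board_chip between -0.03 and 0.03 m and z of torch_lens in the frame of board_chip between -0.03 and 0.03 m and x of torch_tail in the frame of board_chip below -0.18 m and angle between the z axis of torch and the x axis of board_chip, either way round below 0.27 rad and angle between torch's own z axis and vertical between 1.3 and 1.84 rad and contact force between the fingers and torch above 2 N and contact force between torch and cradle below 0.1 N and contact force between torch and blue_board below 0.1 N and contact force between torch and stand below 0.1 N and height (world z) of torch_lens above 0.05 m and height (world z) of torch_tail above 0.03 m and linear speed of torch below 0.03 m/s and angular speed of torch below 0.2 rad/s and distance of each of green_board_a, green_board_b from where it was at the start of the episode below 0.012 m and distance of each of tweezers, driver, flux_bottle from where it was at the start of the episode below 0.025 m); the arm keeps its last pose, push and grip.
It fails at once if another board or a loose bystander is disturbed (boards 12 mm, others 25 mm) (distance of any of green_board_a, green_board_b from where it was at the start of the episode above 0.012 m or distance of any of tweezers, driver, flux_bottle from where it was at the start of the episode above 0.025 m).
It fails at once if the torch is knocked against the board or the stand (contact force between torch and blue_board above 1 N or contact force between torch and stand above 1 N).
It also fails if it takes over 64 s, if anything falls off the work surface, if the arm or the gripper's body presses on something with over 40 N, if the wrist force passes 120 N, or if a joint passes its speed limit or range.

## Working session

There is one attempt and no reset: what is moved stays moved. The work goes in short steps, Python scripts to look and compute and a shell command to move; the robot and the scene stay as the last step left them, time stands still between calls to the robot, and variables do not carry over. Pictures are saved under pics/ and viewed, at most 11 in all, crops included, and the job is handed in when it is done.

```bash
ls; mkdir -p pics; python3 -m pendant --help 2>&1 | head -20
cat > h.py <<'E'
import numpy as np, cv2
from cell import manip, imaging
from scipy.spatial.transform import Rotation as Rn
def cam(n):
    c=imaging.camera_info(n); f=200/np.tan(np.radians(c["fovy"])/2)
    if "R" in c: R=np.array(c["R"]);t=np.array(c["t"]); Rw=R.T; o=-R.T@t
    else:
        s=manip.sense(); T=np.eye(4);T[:3,:3]=Rn.from_euler("xyz",s["eef_rot"]).as_matrix();T[:3,3]=s["tcp_pos"]
        T=T@np.array(c["T_tool_cam"]); Rw=T[:3,:3]; o=T[:3,3]
    return f,c["cx"],c["cy"],Rw,o
def ray(k,u,v): f,cx,cy,Rw,o=k; return Rw@np.array([(u-cx)/f,(v-cy)/f,1.]),o
def at_z(k,u,v,z): d,o=ray(k,u,v); return o+d*(z-o[2])/d[2]
def cloud(k,D):
    f,cx,cy,Rw,o=k; v,u=np.mgrid[:400,:640]
    P=np.stack([(u-cx)/f*D,(v-cy)/f*D,D],-1)@Rw.T+o; P[D==0]=np.nan; return P
def proj(k,X):
    f,cx,cy,Rw,o=k; p=Rw.T@(np.array(X)-o); return np.array([cx+f*p[0]/p[2],cy+f*p[1]/p[2]])
E
python3 - <<'E'
from h import *
s=manip.sense(); print(s)
for n in ("scene","top"):
    k=cam(n); print(n,k[0],k[4],k[3][:,2])
    p,d=imaging.capture(n); cv2.imwrite(f"pics/{n}0.png",p); np.savez(f"{n}0.npz",p=p,d=d); P=cloud(k,d)
    for l in ("blue_board","board_block","rack","stand","stand_seat","torch","torch_tail","torch_grip","torch_lens","cradle","cradle_seat","flux_bottle","driver","tweezers"):
        for r in imaging.tip_of(n,l)[:2]:
            u,v=r["point"][0]*640,r["point"][1]*400
            print(l,round(r["conf"],2),int(u),int(v),P[min(int(v),399),min(int(u),639)].round(3))
E
```

```text
pics
Traceback (most recent call last):
json.decoder.JSONDecodeError: Expecting value: line 1 column 1 (char 0)
{'clock': 0.0, 'joint_pos': array([ 1.14250716,  0.61592589, -0.01261094,  1.42493613,  0.00809037,
        1.10339309, -0.04039599]), 'dq': array([-0.00107015, -0.00099518,  0.00156584,  0.00147331, -0.00186619,
        0.002104  , -0.00193266]), 'joint_efforts': array([-1.47132441e-04, -4.69214523e+01,  2.59263190e-01, -1.71034527e+01,
        9.96600691e-03,  9.46428103e-03,  4.47524044e-06]), 'tcp_pos': array([ 0.25388405, -0.59748892,  0.21942153]), 'eef_rot': array([-3.13898038e+00,  3.31743823e-05,  4.01851220e-01]), 'contact_force': array([ 0.68640546, -0.00190132,  0.00584856]), 'wrist_torque': array([ 0.01449034,  0.01843403, -0.02098127]), 'finger_force': 0.0, 'gripper_width': 0.08570448670537514}
scene 455.28305224206747 [0.9850948  0.43776725 0.86516257] [-0.47972829 -0.47172185 -0.7398238 ]
blue_board 0.58 265 174 [ 0.511 -0.242  0.051]
blue_board 0.43 471 307 [0.515 0.342 0.118]
board_block 0.66 431 320 [0.58  0.303 0.107]
rack 0.8 448 325 [0.572 0.331 0.116]
[... 1001 characters left out ...]
6 [ 0.673 -0.058  0.04 ]
stand_seat 0.74 331 144 [ 0.678 -0.063  0.04 ]
torch 0.67 408 213 [ 0.501 -0.256  0.062]
torch 0.33 330 142 [ 0.683 -0.061  0.041]
torch_tail 0.85 402 208 [ 0.514 -0.242  0.059]
torch_grip 0.97 412 187 [ 0.561 -0.257  0.107]
torch_grip 0.67 422 163 [ 0.613 -0.272  0.146]
torch_lens 0.56 189 184 [0.562 0.273 0.121]
cradle 0.91 403 282 [ 0.331 -0.244  0.056]
cradle 0.82 467 202 [ 0.532 -0.413  0.032]
cradle_seat 0.96 472 201 [ 0.534 -0.421  0.048]
cradle_seat 0.88 401 277 [ 0.344 -0.238  0.063]
flux_bottle 0.48 385 135 [ 0.699 -0.2    0.055]
driver 0.86 330 234 [ 0.447 -0.063  0.025]
tweezers 0.66 265 225 [0.468 0.107 0.009]
tweezers 0.54 328 231 [ 0.454 -0.058  0.016]
```

View pics/scene0.png

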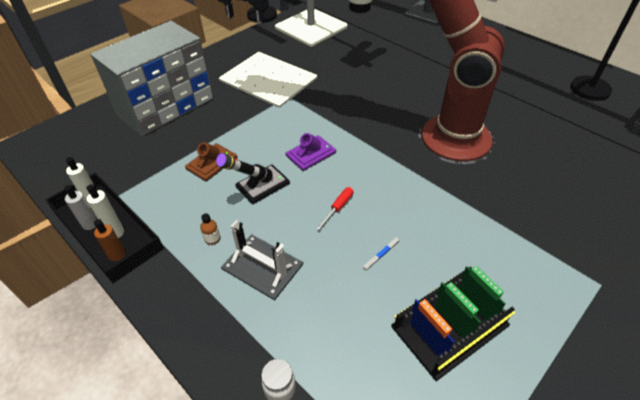

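View pics/top0.png

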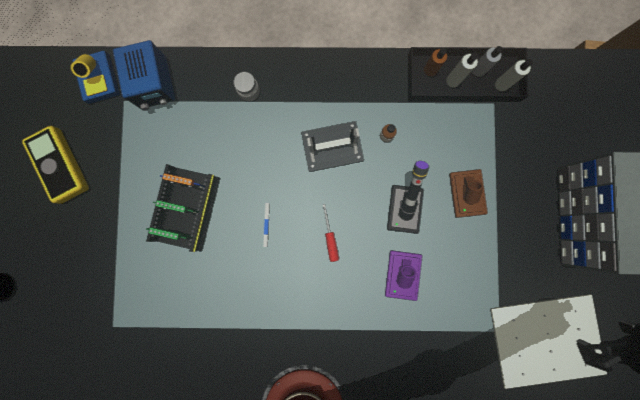

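The orange-block board is at scene (433,318) / top (178,179). The two green-block boards are at top (170,208) and (163,233). The torch's cradle is the black one, at scene (262,183) / top (405,208). The brown one at top (467,193) and the purple one at (404,275) are empty look-alikes. I'll confirm both in one crop and measure.

Run:
```python
from h import *
z=np.load("top0.npz");p,d=z["p"],z["d"];k=cam("top");P=cloud(k,d)
hsv=cv2.cvtColor(p,cv2.COLOR_BGR2HSV)
def rep(name,m,box):
    u0,v0,u1,v1=box; M=np.zeros(m.shape,bool);M[v0:v1,u0:u1]=m[v0:v1,u0:u1]
    X=P[M];X=X[~np.isnan(X[:,0])]; v,u=np.nonzero(M)
    r=cv2.minAreaRect((X[:,:2]*1000).astype(np.float32)); q=X[:,:2]-X[:,:2].mean(0); w,V=np.linalg.eigh(q.T@q)
    print(name,len(X),"med",np.median(X,0).round(4),"z90",np.percentile(X[:,2],90).round(4),"rect",np.round(r[0],1),np.round(r[1],1),"ang",np.degrees(np.arctan2(V[1,1],V[0,1])).round(1))
H,S,V=[hsv[...,i].astype(int) for i in range(3)]
rep("orange",(H<20)&(S>120)&(V>120),(155,168,200,192))
rep("green1",(H>45)&(H<85)&(S>120)&(V>90),(145,195,200,220))
rep("green2",(H>45)&(H<85)&(S>120)&(V>90),(140,222,190,245))
rep("yellow",(H>22)&(H<35)&(S>120)&(V>120),(185,165,225,255))
rep("rail",(V>170)&(S<60),(310,130,358,158))
rep("standbase",(np.nan_to_num(P[...,2])>.006)&(V<130),(295,115,370,175))
rep("lens",(H>120)&(H<150)&(S>80),(408,155,435,180))
a=cv2.resize(p[160:250,140:220],None,fx=5,fy=5,interpolation=2);b=cv2.resize(p[150:240,380:440],None,fx=5,fy=5,interpolation=2)
cv2.imwrite("pics/crop.png",np.hstack([a,b]))
```

```text
orange 123 med [0.5741 0.3028 0.1185] z90 0.1206 rect [574.2 302.8] [68.4 13.6] ang 78.0
green1 95 med [0.5097 0.3147 0.1183] z90 0.1208 rect [508.7 311.9] [76.  13.6] ang 77.9
green2 101 med [0.4456 0.3283 0.1186] z90 0.1203 rect [445.6 332. ] [83.3 13.6] ang 78.0
yellow 101 med [0.5013 0.257  0.0536] z90 0.0564 rect [497.9 257.4] [  4.3 193.7] ang 167.8
rail 198 med [ 0.6805 -0.0685  0.041 ] z90 0.0434 rect [681.3 -74.7] [ 15.4 103.4] ang 101.7
standbase 1963 med [ 0.6714 -0.0668  0.0111] z90 0.0356 rect [679.6 -66.8] [110.6 150.6] ang 100.0
lens 79 med [ 0.6085 -0.2701  0.1506] z90 0.1575 rect [ 609.1 -270.5] [19.5 26.6] ang 85.8
```

View pics/crop.png

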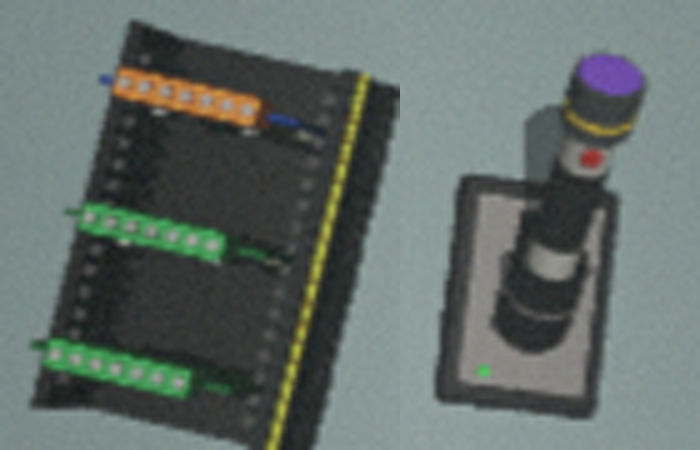

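The crop confirms it: the orange block is in the far rack slot (left half), and the torch with the violet lens stands in the black cradle (right half). I'm moving above the rack.

```bash
cat >> h.py <<'E'
def go(xyz,yawdeg):
    s=manip.sense(); R=Rn.from_euler("xyz",s["eef_rot"]).as_matrix(); e=R.T@(np.array(xyz)-s["tcp_pos"])
    w=(yawdeg-np.degrees(s["eef_rot"][2])+180)%360-180
    print("tool delta",e.round(4),"turn",(-np.radians(w)).round(3),"now",s["tcp_pos"].round(4),np.degrees(s["eef_rot"]).round(2),"j",s["joint_pos"].round(2),"t",s["clock"])
E
python3 -m pendant '[[0.027,-0.029,-0.003,0,0.08],[0.027,-0.029,-0.003,0,0.06],[0.027,-0.029,-0.003,0,0.036],[0.027,-0.029,-0.003,0,0.036],[0.027,-0.029,-0.003,0,0.036],[0.027,-0.029,-0.003,0,0.036],[0.027,-0.029,-0.003,0,0.036],[0.027,-0.029,-0.003,0,0.036],[0.027,-0.029,-0.003,0,0.036],[0.027,-0.029,-0.003,0,0.036],[0.027,-0.029,-0.003,0,0.036],[0.027,-0.029,-0.003,0,0.036],[0.027,-0.029,-0.003,0,0.036],[0.027,-0.029,-0.003,0,0.036],[0.027,-0.029,-0.003,0,0.036],[0.027,-0.029,-0.003,0,0.036],[0.027,-0.029,-0.003,0,0.036],[0.027,-0.029,-0.003,0,0.036],[0,0,0,0,0.036],[0,0,0,0,0.036]]'
python3 - <<'E'
from h import *
go([.53,.29,.30],78); print(np.round(imaging.camera_info("wrist")["T_tool_cam"],3))
E
```

```text
clock: 3.17
tcp_pos: [0.4977, 0.0754, 0.2748]
eef_rot: [-3.141, -0.001, 0.408]
contact_force: [0.4, -1.0, -0.7]
gripper_width: 0.0358
finger_force: 0.0
tool delta [ 0.1149 -0.1842 -0.0249] turn -0.953 now [0.4977 0.0754 0.2748] [-1.7995e+02 -6.0000e-02  2.3380e+01] j [-0.02  0.34 -0.24  1.75  0.09  1.06 -1.45] t 3.1667
[[ 0.001 -0.952 -0.306  0.079]
 [ 1.     0.002 -0.001  0.002]
 [ 0.001 -0.306  0.952 -0.153]
 [ 0.     0.     0.     1.   ]]
```

```bash
python3 -m pendant '[[0.019,-0.031,-0.004,0,0.036],[0.019,-0.031,-0.004,0,0.036],[0.019,-0.031,-0.004,0,0.036],[0.019,-0.031,-0.004,0,0.036],[0.019,-0.031,-0.004,0,0.036],[0.019,-0.031,-0.004,0,0.036],[0,0,0,-0.12,0.036],[0,0,0,-0.12,0.036],[0,0,0,-0.12,0.036],[0,0,0,-0.12,0.036],[0,0,0,-0.12,0.036],[0,0,0,-0.12,0.036],[0,0,0,-0.12,0.036],[0,0,0,-0.11,0.036],[0,0,0,0,0.036],[0,0,0,0,0.036]]'
cat >> h.py <<'E'
def block(n="wrist",name="w"):
    k=cam(n); p,d=imaging.capture(n); cv2.imwrite(f"pics/{name}.png",p); P=cloud(k,d)
    h=cv2.cvtColor(p,cv2.COLOR_BGR2HSV); m=(h[...,0]<20)&(h[...,1]>120)&(h[...,2]>90)
    X=P[m];X=X[~np.isnan(X[:,0])]; X=X[X[:,2]>np.percentile(X[:,2],80)-.006]
    r=cv2.minAreaRect((X[:,:2]*1000).astype(np.float32)); q=X[:,:2]-X[:,:2].mean(0); w,V=np.linalg.eigh(q.T@q)
    print("block top",len(X),np.median(X,0).round(4),r,"ang",np.degrees(np.arctan2(V[1,1],V[0,1])).round(2)); return p,P
E
python3 - <<'E'
from h import *
block(name="w1"); go([.5742,.3028,.20],78)
E
```

```text
clock: 4.5
tcp_pos: [0.5301, 0.2861, 0.2984]
eef_rot: [3.142, 0.001, 1.346]
contact_force: [-0.3, -0.5, -0.1]
gripper_width: 0.0364
finger_force: 0.0
block top 700 [0.5698 0.2868 0.1175] ((335.2540588378906, 57.465545654296875), (691.3075561523438, 307.59942626953125), 24.86734390258789) ang -155.6
tool delta [0.0257 0.0395 0.0985] turn -0.014 now [0.53   0.2866 0.2985] [1.7999e+02 5.0000e-02 7.7190e+01] j [-0.23  0.52 -0.51  1.44  0.26  1.25 -0.98] t 4.55
```

View pics/w1.png

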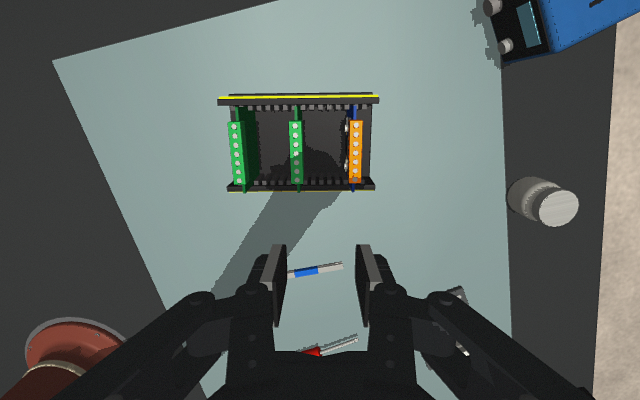

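```bash
sed -i 's/X=X\[X\[:,2\]>np.percentile(X\[:,2\],80)-.006\]/X=X[(abs(X[:,2]-ZT)<.006)\&(np.hypot(*(X[:,:2]-C).T)<.07)]/; s/def block(n="wrist",name="w")/def block(n="wrist",name="w",ZT=.118,C=(.574,.303))/' h.py
python3 - <<'E'
from h import *
p,P=block(name="w2"); go([.5742,.3028,.20],78)
h=cv2.cvtColor(p,cv2.COLOR_BGR2HSV);m=(h[...,0]>22)&(h[...,0]<35)&(h[...,1]>120)&(h[...,2]>110)
v,u=np.nonzero(m&(np.mgrid[:400,:640][0]<250)); X=P[v,u]; X=X[v<120]; q=X[:,:2]-X[:,:2].mean(0); w,V=np.linalg.eigh(q.T@q); print("strip",len(X),X.mean(0),np.degrees(np.arctan2(V[1,1],V[0,1])))
E
```

```text
block top 480 [0.5735 0.2987 0.1181] ((574.1620483398438, 302.671630859375), (69.26016235351562, 14.057503700256348), 78.02804565429688) ang 77.25
tool delta [0.0253 0.0398 0.0986] turn -0.013 now [0.5298 0.287  0.2986] [1.7999e+02 4.0000e-02 7.7250e+01] j [-0.23  0.52 -0.51  1.44  0.26  1.25 -0.98] t 4.6
strip 460 [nan nan nan] nan
```

```bash
python3 -m pendant '[[0.013,0.02,0.01,0,0.036],[0.012,0.02,0.01,0,0.036],[0,0,0.02,-0.013,0.036],[0,0,0.03,0,0.036],[0,0,0.03,0,0.036],[0,0,0.03,0,0.036],[0,0,0.01,0,0.036],[0,0,0,0,0.036],[0,0,0,0,0.036]]'
python3 - <<'E'
from h import *
go([.5742,.3027,.107],78)
E
```

```text
clock: 5.35
tcp_pos: [0.5745, 0.3041, 0.1594]
eef_rot: [3.141, -0.001, 1.364]
contact_force: [-0.0, 0.2, 1.5]
gripper_width: 0.036
finger_force: 0.0
tool delta [-0.0014 -0.      0.0524] turn 0.003 now [0.5745 0.3041 0.1594] [ 1.7996e+02 -4.0000e-02  7.8150e+01] j [-0.26  0.71 -0.46  1.49  0.35  1.02 -1.02] t 5.35
```

```bash
python3 -m pendant '[[-0.0014,0,0.018,0,0.036],[0,0,0.018,0,0.036],[0,0,0.016,0,0.036],[0,0,0,0,0.036],[0,0,0,0,0.036],[0,0,0,0,0.0],[0,0,0,0,0.0],[0,0,0,0,0.0],[0,0,0,0,0.0],[0,0,0,0,0.0],[0,0,0,0,0.0],[0,0,0,0,0.0]]' 60
python3 - <<'E'
from h import *
go([.5742,.3027,.107],78)
E
```

```text
clock: 6.35
tcp_pos: [0.5742, 0.3027, 0.1075]
eef_rot: [3.14, -0.001, 1.365]
contact_force: [0.0, -0.7, 4.6]
gripper_width: -0.0002
finger_force: 2.0
tool delta [ 0.     -0.      0.0005] turn 0.003 now [0.5742 0.3027 0.1075] [ 1.7993e+02 -5.0000e-02  7.8190e+01] j [-0.27  0.76 -0.44  1.54  0.38  0.92 -1.04] t 6.35
```

Run:
```python
from h import *
p,P=block(name="w3")
p2,d=imaging.capture("scene")
cv2.imwrite("pics/c3.png",np.hstack([p[40:400,120:520],cv2.resize(p2[260:380,380:520],(420,360))]))
```

```text
block top 1027 [0.579  0.3235 0.1179] ((578.4892578125, 320.98663330078125), (32.79765319824219, 13.906610488891602), 77.7716064453125) ang 76.02
```

View pics/c3.png

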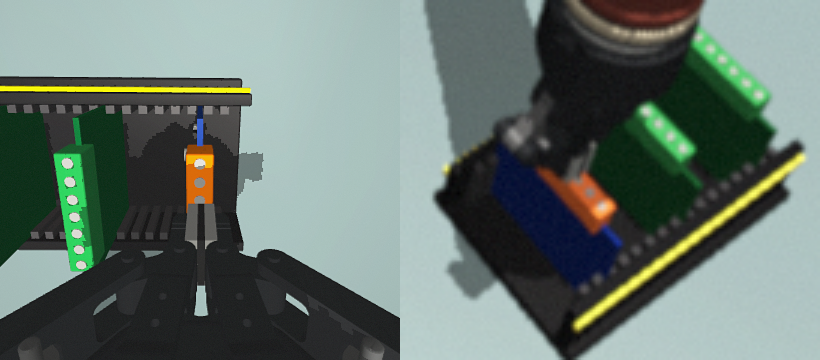

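Run:
```python
from h import *
s=manip.sense(); R=Rn.from_euler("xyz",s["eef_rot"]).as_matrix(); k=cam("wrist"); p,d=imaging.capture("wrist"); P=cloud(k,d)
for u in (296,308,312,318,320,323,330,334,345):
    print(u,[(v,*(np.round((R.T@(P[v,u]-s["tcp_pos"]))*1000).tolist()),*p[v,u].tolist()) for v in (225,240,248,260,290,320)])
print(s["finger_force"],s["gripper_width"])
```

```text
296 [(225, -26.0, -21.0, 96.0, 36, 36, 36), (240, -40.0, -21.0, 94.0, 33, 35, 35), (248, -48.0, -21.0, 96.0, 38, 36, 37), (260, 6.0, -11.0, -25.0, 34, 34, 33), (290, 12.0, -8.0, -57.0, 47, 47, 46), (320, 16.0, -6.0, -79.0, 34, 36, 33)]
308 [(225, 18.0, -5.0, -9.0, 10, 108, 220), (240, 10.0, -5.0, -11.0, 10, 105, 219), (248, 10.0, -5.0, -20.0, 92, 97, 101), (260, 10.0, -5.0, -32.0, 95, 97, 98), (290, 11.0, -4.0, -57.0, 33, 33, 32), (320, 14.0, -3.0, -77.0, 32, 32, 31)]
312 [(225, 18.0, -3.0, -11.0, 10, 106, 219), (240, 10.0, -3.0, -11.0, 9, 104, 218), (248, 10.0, -3.0, -20.0, 92, 96, 95), (260, 10.0, -3.0, -32.0, 93, 95, 96), (290, 11.0, -2.0, -56.0, 36, 35, 36), (320, -0.0, -2.0, -59.0, 42, 41, 39)]
318 [(225, 18.0, -0.0, -11.0, 138, 143, 143), (240, nan, nan, nan, 135, 142, 142), (248, 10.0, -0.0, -20.0, 36, 37, 38), (260, 10.0, 0.0, -32.0, 34, 33, 35), (290, 6.0, 0.0, -49.0, 46, 47, 46), (320, -9.0, 0.0, -48.0, 44, 43, 46)]
320 [(225, 18.0, 1.0, -11.0, 138, 145, 144), (240, 10.0, 1.0, -11.0, 135, 141, 142), (248, 10.0, 1.0, -20.0, 31, 33, 31), (260, 9.0, 1.0, -31.0, 29, 28, 29), (2
[... 336 characters left out ...]
, 106, 219), (240, 10.0, 6.0, -11.0, 10, 105, 218), (248, 10.0, 6.0, -20.0, 93, 97, 97), (260, 10.0, 5.0, -31.0, 93, 96, 96), (290, 10.0, 5.0, -55.0, 35, 35, 33), (320, 7.0, 4.0, -68.0, 34, 32, 32)]
334 [(225, -25.0, 13.0, 95.0, 38, 35, 32), (240, -40.0, 13.0, 96.0, 34, 32, 28), (248, -46.0, 13.0, 92.0, 71, 72, 73), (260, 10.0, 7.0, -32.0, 94, 98, 99), (290, 11.0, 6.0, -56.0, 36, 33, 33), (320, 16.0, 5.0, -79.0, 33, 32, 32)]
345 [(225, -25.0, 23.0, 95.0, 38, 37, 37), (240, -40.0, 23.0, 95.0, 37, 37, 38), (248, -48.0, 24.0, 96.0, 36, 35, 36), (260, 6.0, 13.0, -25.0, 35, 34, 34), (290, 12.0, 10.0, -57.0, 49, 48, 46), (320, 15.0, 9.0, -78.0, 34, 34, 31)]
2.525705751031637 -0.0003173968606067446
```

```bash
python3 -m pendant '[[0,0,-0.02,0,0],[0,0,-0.02,0,0],[0,0,0,0,0],[0,0,0,0,0]]'
cat > tip.py <<'E'
from h import *
s=manip.sense(); R=Rn.from_euler("xyz",s["eef_rot"]).as_matrix(); k=cam("wrist"); p,d=imaging.capture("wrist"); P=cloud(k,d)
Q=((P-s["tcp_pos"])@R)*1000
m=(abs(Q[...,0])<20)&(abs(Q[...,1])<60)&(Q[...,2]<30)&(Q[...,2]>-60)
X=Q[m]; print(s["gripper_width"],len(X))
for lo in range(-60,30,6):
    Y=X[(X[:,2]>=lo)&(X[:,2]<lo+6)]
    if len(Y): print(lo,len(Y),"x",np.percentile(Y[:,0],[5,95]).round(),"y",np.percentile(Y[:,1],[2,50,98]).round())
E
python3 tip.py; python3 -m pendant '[[0,0,0,0,0.036],[0,0,0,0,0.036],[0,0,0,0,0.036],[0,0,0,0,0.036],[0,0,0,0,0.036]]'; python3 tip.py
```

```text
clock: 6.83
tcp_pos: [0.5739, 0.3028, 0.1472]
eef_rot: [3.141, -0.001, 1.365]
contact_force: [-1.1, -0.0, -0.0]
gripper_width: 0.0001
finger_force: 0.0
0.00010906152100541637 5179
-60 1583 x [-7. 13.] y [-28.  -1.  30.]
-54 605 x [-9. 12.] y [-16.   1.  19.]
-48 398 x [-9. 10.] y [-6.  1. 12.]
-42 439 x [ 6. 10.] y [-12.   1.  14.]
-36 397 x [ 6. 10.] y [-12.   1.  14.]
-30 349 x [ 6. 10.] y [-12.   1.  14.]
-24 292 x [ 6. 10.] y [-11.   1.  14.]
-18 89 x [ 6. 10.] y [-10.   1.  12.]
24 1027 x [-10.  19.] y [-60.   1.   9.]
clock: 7.3
tcp_pos: [0.5735, 0.3023, 0.1462]
eef_rot: [-3.141, 0.0, 1.365]
contact_force: [-0.9, 0.4, 0.6]
gripper_width: 0.0364
finger_force: 0.0
0.03639722323626507 6126
-60 1193 x [ 5. 13.] y [-44.  20.  46.]
-54 918 x [-10.  11.] y [-29.  19.  31.]
-48 507 x [-9. 10.] y [-28. -17.  31.]
-42 596 x [-8. 10.] y [-30.  19.  32.]
-36 514 x [-8. 10.] y [-30.   1.  32.]
-30 460 x [-8. 10.] y [-30.   1.  32.]
-24 390 x [-8. 10.] y [-29.  19.  31.]
-18 145 x [-10.  10.] y [-23.  19.  25.]
-12 7 x [3. 5.] y [-17.  19.  19.]
24 1396 x [-18.  18.] y [-60.  -2.   6.]
```

The wrist depth shows the fingertips 16 mm behind the reported TCP, not 17 mm ahead of it. I'll use the measured offset, which puts the grasp point at about tool z = -35 mm, and go down further.

```bash
python3 -m pendant '[[0,0.0005,0.02,0,0.036],[0,0,0.02,0,0.036],[0,0,0.015,0,0.036],[0,0,0.008,0,0.036],[0,0,0.007,0,0.036],[0,0,0,0,0.036],[0,0,0,0,0.036],[0,0,0,0,0.0],[0,0,0,0,0.0],[0,0,0,0,0.0],[0,0,0,0,0.0],[0,0,0,0,0.0],[0,0,0,0,0.0]]' 60
python3 - <<'E'
from h import *
go([.5742,.3027,.076],78)
E
```

```text
clock: 8.43
tcp_pos: [0.5746, 0.303, 0.078]
eef_rot: [3.14, -0.002, 1.365]
contact_force: [-0.8, -0.6, 5.8]
gripper_width: 0.013
finger_force: 59.8
tool delta [-0.0004 -0.0003  0.002 ] turn 0.003 now [0.5746 0.303  0.078 ] [ 1.7993e+02 -9.0000e-02  7.8200e+01] j [-0.28  0.8  -0.42  1.57  0.4   0.86 -1.06] t 8.4333
```

```bash
python3 -m pendant '[[0,0,-0.008,0,0],[0,0,-0.015,0,0],[0,0,-0.025,0,0],[0,0,-0.025,0,0],[0,0,-0.025,0,0],[0,0,-0.025,0,0],[0,0,-0.018,0,0],[0,0,0,0,0],[0,0,0,0,0]]'
python3 - <<'E'
from h import *
s=manip.sense(); C=s["tcp_pos"][:2]
block(name="w4",ZT=s["tcp_pos"][2]+.04,C=C); go([.60,-.05,.22],100.5)
E
```

```text
clock: 9.18
tcp_pos: [0.5743, 0.3022, 0.218]
eef_rot: [3.14, -0.0, 1.365]
contact_force: [-0.4, -0.3, -2.0]
gripper_width: 0.0129
finger_force: 59.0
block top 3625 [0.5763 0.3076 0.2579] ((575.415283203125, 301.6817321777344), (70.7061538696289, 13.88558578491211), 78.26095581054688) ang 78.16
tool delta [-0.3387  0.0977 -0.003 ] turn -0.389 now [0.5736 0.3015 0.2164] [-1.7993e+02  1.1000e-01  7.8200e+01] j [-0.25  0.66 -0.48  1.42  0.32  1.14 -0.99] t 9.2333
```

```bash
cat > st.py <<'E'
from h import *
def stand(n,nm):
    k=cam(n); p,d=imaging.capture(n); cv2.imwrite(f"pics/{nm}.png",p); P=cloud(k,d); P=P[~np.isnan(P[...,0])]
    near=np.hypot(P[:,0]-.68,P[:,1]+.067)<.11
    A=P[near&(P[:,2]>.006)&(P[:,2]<.16)]; 
    r=cv2.minAreaRect((A[:,:2]*1000).astype(np.float32)); print(n,"base",r)
    G=P[near&(P[:,2]>.09)&(P[:,2]<.125)]; 
    a=np.radians(100.5);t=(G[:,:2]-[.68,-.067])@[np.cos(a),np.sin(a)]
    for sg in (1,-1):
        g=G[(sg*t>.02)]
        if len(g): print(" guide",sg,len(g),g.mean(0).round(4),np.round(cv2.minAreaRect((g[:,:2]*1000).astype(np.float32))[0],1),"zmax",g[:,2].max().round(3))
    Rl=P[near&(abs(P[:,2]-.04)<.003)]; r=cv2.minAreaRect((Rl[:,:2]*1000).astype(np.float32)); print(" rail",len(Rl),r)
E
python3 - <<'E'
from st import *
for i in range(2): stand("top","t%d"%i)
stand("scene","s1")
E
```

```text
top base ((682.982421875, -73.44245910644531), (175.3765411376953, 194.91567993164062), 38.22776794433594)
 guide 1 69 [ 0.6671 -0.0147  0.1107] [668.1 -14.7] zmax 0.119
 guide -1 78 [ 0.6897 -0.1195  0.1108] [ 690.4 -119.7] zmax 0.121
 rail 194 ((679.5004272460938, -70.76177978515625), (18.645366668701172, 113.10832214355469), 11.632765769958496)
top base ((677.1998901367188, -79.34191131591797), (192.02471923828125, 187.92405700683594), 2.596261739730835)
 guide 1 68 [ 0.6671 -0.0147  0.1113] [668.1 -14.5] zmax 0.121
 guide -1 79 [ 0.6897 -0.1194  0.1106] [ 690.5 -119.7] zmax 0.121
 rail 195 ((679.5361938476562, -70.74173736572266), (18.690885543823242, 113.01956939697266), 11.475146293640137)
scene base ((679.1640014648438, -64.92869567871094), (111.64924621582031, 151.13433837890625), 11.500370979309082)
 guide 1 129 [ 0.6689 -0.0108  0.1065] [667.9 -12.9] zmax 0.118
 guide -1 142 [ 0.6907 -0.1166  0.1064] [ 689.8 -118.7] zmax 0.118
 rail 262 ((679.193603515625, -64.9371337890625), (19.492538452148438, 123.22190856933594), 11.70602035522461)
```

```bash
python3 -m pendant '[[-0.0283,0.0148,0,0,0],[-0.0283,0.0148,0,0,0],[-0.0283,0.0148,0,0,0],[-0.0283,0.0148,0,0,0],[-0.0283,0.0148,0,0,0],[-0.0283,0.0148,0,0,0],[-0.0283,0.0148,0,0,0],[-0.0283,0.0148,0,0,0],[-0.0283,0.0148,0,0,0],[-0.0283,0.0148,0,0,0],[-0.0283,0.0148,0,0,0],[-0.0283,0.0148,0,0,0],[0,0,0,-0.1025,0],[0,0,0,-0.1025,0],[0,0,0,-0.1025,0],[0,0,0,-0.1025,0],[0,0,0,0,0],[0,0,0,0,0],[0,0,0,0,0]]'
python3 - <<'E'
from st import *
s=manip.sense(); block(name="w5",ZT=s["tcp_pos"][2]+.04,C=s["tcp_pos"][:2]); go([.6776,-.0671,.218],101.7)
stand("wrist","w6")
E
```

```text
clock: 10.97
tcp_pos: [0.6783, -0.0665, 0.2167]
eef_rot: [-3.14, -0.0, 1.773]
contact_force: [-0.0, -0.3, -1.4]
gripper_width: 0.013
finger_force: 58.9
block top 3617 [ 0.6782 -0.0609  0.2567] ((679.1434326171875, -66.9211196899414), (13.901341438293457, 70.60309600830078), 11.676251411437988) ang 101.53
tool delta [-0.0005 -0.0009 -0.0009] turn -0.002 now [ 0.6784 -0.0664  0.2171] [-1.7995e+02 -1.0000e-02  1.0160e+02] j [ 0.36  0.73 -0.58  1.31  0.4   1.22 -0.04] t 11.0167
wrist base ((679.1664428710938, -67.43994140625), (110.38037109375, 148.17010498046875), 11.757309913635254)
 guide 1 488 [ 0.6682 -0.0145  0.1116] [668.4 -15.5] zmax 0.119
 rail 373 ((676.18701171875, -51.33761978149414), (19.12962532043457, 89.5815200805664), 11.583212852478027)
```

View pics/w6.png

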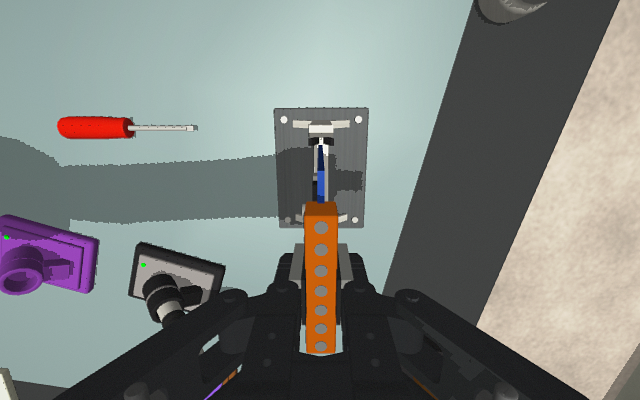

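```bash
python3 -m pendant '[[0,-0.0003,0.012,0,0],[0,0,0.012,0,0],[0,0,0.012,0,0],[0,0,0.012,0,0],[0,0,0.012,0,0],[0,0,0.012,0,0],[0,0,0,0,0],[0,0,0,0,0]]'
```

```text
clock: 11.73
tcp_pos: [0.6785, -0.0663, 0.1444]
eef_rot: [-3.141, -0.001, 1.775]
contact_force: [1.9, 0.3, -3.3]
gripper_width: 0.0129
finger_force: 58.8
```

```bash
python3 -m pendant '[[0,0,0.01,0,0],[0,0,0.01,0,0],[0,0,0.008,0,0],[0,0,0.004,0,0],[0,0,0.002,0,0],[0,0,0,0,0],[0,0,0,0,0]]'; python3 -m pendant '[[0,0,0.002,0,0],[0,0,0.002,0,0],[0,0,0,0,0],[0,0,0,0,0]]'
```

```text
clock: 12.32
tcp_pos: [0.6784, -0.0664, 0.1113]
eef_rot: [3.141, -0.0, 1.775]
contact_force: [3.5, 1.0, -3.3]
gripper_width: 0.0134
finger_force: 58.9
clock: 12.65
tcp_pos: [0.6784, -0.0665, 0.1077]
eef_rot: [3.141, -0.0, 1.775]
contact_force: [2.8, 0.1, -1.2]
gripper_width: 0.0132
finger_force: 59.2
```

```bash
python3 -m pendant '[[0,0,0.0015,0,0],[0,0,0,0,0],[0,0,0.0015,0,0],[0,0,0,0,0],[0,0,0,0,0]]'; python3 -m pendant '[[0,0,0.001,0,0],[0,0,0.001,0,0],[0,0,0,0,0],[0,0,0,0,0]]'
python3 - <<'E'
from st import *
s=manip.sense(); block(name="w7",ZT=.146,C=s["tcp_pos"][:2]); go(s["tcp_pos"],101.7)
E
```

```text
clock: 13.07
tcp_pos: [0.6786, -0.0666, 0.106]
eef_rot: [3.141, 0.001, 1.774]
contact_force: [0.4, 0.3, 5.6]
gripper_width: 0.0132
finger_force: 59.9
clock: 13.4
tcp_pos: [0.6789, -0.0666, 0.1059]
eef_rot: [3.14, 0.001, 1.774]
contact_force: [-1.6, -0.5, 13.0]
gripper_width: 0.0129
finger_force: 61.2
block top 3637 [ 0.6787 -0.0611  0.146 ] ((679.7135620117188, -67.18331909179688), (13.930588722229004, 71.11849975585938), 11.814080238342285) ang 101.71
tool delta [ 0. -0.  0.] turn -0.001 now [ 0.6789 -0.0666  0.1059] [1.7989e+02 7.0000e-02 1.0166e+02] j [ 0.35  0.83 -0.54  1.44  0.47  1.   -0.1 ] t 13.45
```

```bash
python3 -m pendant '[[0,0,0,0,0.02],[0,0,0,0,0.036],[0,0,0,0,0.036],[0,0,0,0,0.036],[0,0,-0.01,0,0.036],[0,0,-0.02,0,0.036],[0,0,-0.03,0,0.036],[0,0,-0.03,0,0.036],[0,0,-0.03,0,0.036],[0,0,-0.03,0,0.036],[0,0,-0.03,0,0.036],[0,0,0,0,0.036]]'
python3 - <<'E'
from st import *
for n in ("top","scene"):
    k=cam(n); p,d=imaging.capture(n); cv2.imwrite(f"pics/{n}9.png",p); P=cloud(k,d); 
    m=~np.isnan(P[...,0])&(P[...,2]>.05)&(P[...,2]<.19)&(np.hypot(P[...,0]-.565,P[...,1]+.255)<.085)
    X=P[m]; np.save(f"torch_{n}.npy",X); print(n,len(X),X.mean(0).round(4),k[4].round(3))
    for l in ("torch_tail","torch_grip","torch_lens","cradle_seat","cradle"):
        print(l,[(round(r["conf"],2),np.round(np.array(r["point"])*[640,400]).tolist()) for r in imaging.tip_of(n,l)[:2]])
    h=cv2.cvtColor(p,cv2.COLOR_BGR2HSV); mm=m&(h[...,0]>120)&(h[...,0]<150)&(h[...,1]>80); X=P[mm]; v,u=np.nonzero(mm); print("lens",len(X),X.mean(0).round(4),u.mean(),v.mean())
# cylinder fit: axis dir tilt 40, yaw psi, through point at z=.10, sided by camera-facing surface
from scipy.optimize import least_squares
X=np.vstack([np.load("torch_top.npy"),np.load("torch_scene.npy")])
def f(q,full=False):
    a=np.array([np.sin(q[2])*np.cos(q[3]),np.sin(q[2])*np.sin(q[3]),np.cos(q[2])]); c=np.array([q[0],q[1],.10]); w=X-c; t=w@a; r=np.linalg.norm(w-np.outer(t,a),axis=1)
    sel=(t<.03); return (t,r) if full else np.where(sel&(abs(r-.0125)<.012),r-.0125,0.004)
r=least_squares(f,[.553,-.252,np.radians(40),np.radians(-17)],loss="soft_l1",f_scale=.0015)
print(r.x[:2],np.degrees(r.x[2:]),r.cost); t,rr=f(r.x,True)
for lo in np.arange(-.08,.09,.01):
    s=(t>=lo)&(t<lo+.01)
    if s.any(): print(round(lo,2),s.sum(),np.median(rr[s]).round(4))
E
```

```text
clock: 14.45
tcp_pos: [0.6813, -0.0654, 0.291]
eef_rot: [3.128, 0.002, 1.774]
contact_force: [1.0, 0.4, 1.8]
gripper_width: 0.0361
finger_force: 0.0
top 422 [ 0.5825 -0.2666  0.1335] [ 0.459 -0.051  1.082]
torch_tail [(0.42, [332.0, 135.0]), (0.29, [333.0, 139.0])]
torch_grip [(0.85, [414.0, 187.0])]
torch_lens [(0.87, [423.0, 166.0])]
cradle_seat [(0.82, [472.0, 199.0]), (0.18, [328.0, 147.0])]
cradle [(0.74, [467.0, 202.0]), (0.47, [334.0, 139.0])]
lens 81 [ 0.6089 -0.2701  0.1504] 421.55555555555554 164.55555555555554
scene 291 [ 0.5386 -0.2504  0.078 ] [0.985 0.438 0.865]
torch_tail [(0.15, [473.0, 304.0])]
torch_grip [(0.75, [265.0, 174.0]), (0.67, [243.0, 166.0])]
torch_lens [(0.58, [450.0, 326.0])]
cradle_seat [(0.96, [214.0, 155.0]), (0.88, [266.0, 177.0])]
cradle [(0.94, [213.0, 159.0]), (0.76, [316.0, 152.0])]
lens 0 [nan nan nan] nan nan
[ 0.54575621 -0.255324  ] [31.24206491 -3.11060233] 0.003055876885737783
-0.07 11 0.0172
-0.06 37 0.0152
-0.05 58 0.0144
-0.04 57 0.0121
-0.03 21 0.0112
-0.02 26 0.014
-0.01 33 0.0142
-0.0 48 0.0117
0.01 50 0.0105
0.02 62 0.0121
0.03 36 0.0123
0.04 23 0.0148
0.05 51 0.0157
0.06 63 0.0172
0.07 136 0.0273
0.08 1 0.0259<stdin>:8: RuntimeWarning: Mean of empty slice.
  ret = um.true_divide(
  ret = ret.dtype.type(ret / rcount)
```

```bash
python3 -m pendant '[[-0.0213,-0.0279,-0.001,0,0.05],[-0.0213,-0.0279,-0.001,0,0.05],[-0.0213,-0.0279,-0.001,0,0.05],[-0.0213,-0.0279,-0.001,0,0.05],[-0.0213,-0.0279,-0.001,0,0.05],[-0.0213,-0.0279,-0.001,0,0.05],[-0.0213,-0.0279,-0.001,0,0.05]]'; python3 -m pendant '[[0,0,0,0.12,0.05],[0,0,0,0.12,0.05],[0,0,0,0.12,0.05],[0,0,0,0.12,0.05],[0,0,0,0.12,0.05],[0,0,0,0.12,0.05],[0,0,0,0.12,0.05],[0,0,0,0.12,0.05],[0,0,0,0.12,0.05],[0,0,0,0.12,0.05],[0,0,0,0.12,0.05],[0,0,0,0.12,0.05],[0,0,0,0.12,0.05],[0,0,0,0.12,0.05],[0,0,0,0.12,0.05],[0,0,0,0.08,0.05],[0,0,0,0,0.05],[0,0,0,0,0.05]]'
cat > tor.py <<'E'
from h import *
k=cam("wrist"); p,d=imaging.capture("wrist"); cv2.imwrite("pics/w10.png",p); P=cloud(k,d); np.savez("w10.npz",p=p,P=P)
for l in ("torch_tail","torch_grip","torch_lens","cradle_seat","cradle"):
    for r in imaging.tip_of("wrist",l)[:2]:
        u,v=np.array(r["point"])*[640,400]; print(l,round(r["conf"],2),int(u),int(v),P[int(v),int(u)].round(4))
h=cv2.cvtColor(p,cv2.COLOR_BGR2HSV); m=(h[...,0]>120)&(h[...,0]<150)&(h[...,1]>80)&(P[...,2]>.1); X=P[m]; print("lens",len(X),X.mean(0).round(4),cv2.minAreaRect((X[:,:2]*1000).astype(np.float32)))
B=P[(P[...,2]>.005)&(P[...,2]<.03)&(abs(P[...,0]-.52)<.09)&(abs(P[...,1]+.25)<.075)]; print("base",len(B),cv2.minAreaRect((B[:,:2]*1000).astype(np.float32)))
go([.52,-.25,.30],-6)
E
python3 tor.py
```

```text
clock: 15.63
tcp_pos: [0.516, -0.2532, 0.2898]
eef_rot: [3.142, 0.0, 1.775]
contact_force: [0.4, 0.7, 0.4]
gripper_width: 0.0503
finger_force: 0.0
clock: 17.13
tcp_pos: [0.5173, -0.2518, 0.2896]
eef_rot: [-3.142, -0.0, -0.103]
contact_force: [0.3, 0.1, 0.4]
gripper_width: 0.0498
finger_force: 0.0
torch_tail 0.67 325 170 [ 0.5174 -0.2582  0.075 ]
torch_tail 0.65 327 175 [ 0.5095 -0.26    0.069 ]
torch_grip 0.89 328 138 [ 0.5605 -0.2651  0.1148]
torch_lens 0.93 331 90 [ 0.6071 -0.2714  0.1512]
torch_lens 0.33 155 54 [ 0.674  -0.0657  0.0401]
cradle_seat 0.79 325 174 [ 0.5117 -0.2577  0.072 ]
cradle_seat 0.61 332 278 [ 0.3459 -0.2525  0.0481]
cradle 0.87 439 127 [ 0.5532 -0.4069  0.0525]
cradle 0.84 328 170 [ 0.5171 -0.2619  0.075 ]
lens 632 [ 0.6099 -0.2666  0.1496] ((624.2918090820312, -184.76449584960938), (326.0880432128906, 79.95732879638672), 60.943458557128906)
base 3049 ((513.5983276367188, -259.73883056640625), (84.0302505493164, 120.00751495361328), 83.08578491210938)
tool delta [ 0.0026 -0.0024 -0.0104] turn -0.0 now [ 0.5172 -0.2522  0.2896] [-179.99   -0.     -6.  ] j [ 0.52  0.44 -0.17  1.54  0.08  1.17 -1.33] t 17.4333
```

View pics/w10.png

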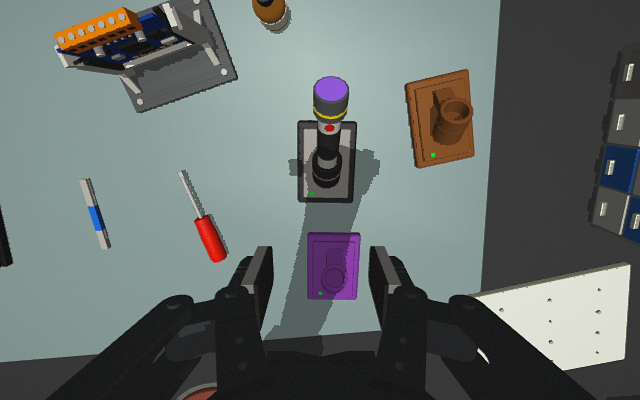

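Run:
```python
from h import *
z=np.load("w10.npz");P=z["P"]; s=manip.sense(); R=Rn.from_euler("xyz",s["eef_rot"]).as_matrix(); Q=((P-s["tcp_pos"])@R)*1000
for u in (320,300,345): print(u,[(v,*Q[v,u].round().tolist()) for v in range(340,400,8)])
go([.5724,-.2662,.080],-6.9)
```

```text
320 [(340, nan, nan, nan), (348, -349.0, 1.0, 290.0), (356, 11.0, 1.0, -86.0), (364, 12.0, 1.0, -89.0), (372, 13.0, 1.0, -93.0), (380, 12.0, 1.0, -95.0), (388, 12.0, 1.0, -97.0), (396, 12.0, 1.0, -98.0)]
300 [(340, -330.0, -36.0, 289.0), (348, -348.0, -36.0, 289.0), (356, 10.0, -5.0, -85.0), (364, 13.0, -5.0, -90.0), (372, 13.0, -5.0, -93.0), (380, 12.0, -4.0, -94.0), (388, 11.0, -4.0, -96.0), (396, 12.0, -4.0, -99.0)]
345 [(340, -330.0, 46.0, 289.0), (348, -347.0, 47.0, 289.0), (356, 11.0, 8.0, -86.0), (364, 12.0, 7.0, -90.0), (372, 11.0, 7.0, -91.0), (380, 11.0, 7.0, -93.0), (388, 13.0, 7.0, -97.0), (396, 12.0, 7.0, -99.0)]
tool delta [0.0564 0.0082 0.2096] turn 0.016 now [ 0.5172 -0.2522  0.2896] [-179.99   -0.     -6.  ] j [ 0.52  0.44 -0.17  1.54  0.08  1.17 -1.33] t 17.4333
```

```bash
python3 -m pendant '[[0.028,0.004,0,0,0.05],[0.0284,0.0042,0,0,0.05],[0,0,0.02,0.016,0.05],[0,0,0.03,0,0.05],[0,0,0.03,0,0.05],[0,0,0.03,0,0.05],[0,0,0.02,0,0.05],[0,0,0,0,0.05],[0,0,0,0,0.05]]'
python3 - <<'E'
from h import *
go([.5724,-.2662,.080],-6.9)
p,d=imaging.capture("wrist"); p2,d=imaging.capture("scene")
cv2.imwrite("pics/c11.png",np.hstack([p[40:400,120:520],cv2.resize(p2[100:220,180:320],(420,360))]))
E
```

```text
clock: 18.18
tcp_pos: [0.5721, -0.266, 0.1589]
eef_rot: [-3.141, 0.002, -0.121]
contact_force: [-1.6, -0.9, 0.7]
gripper_width: 0.0497
finger_force: 0.0
tool delta [0.0005 0.0002 0.0789] turn -0.001 now [ 0.5721 -0.266   0.1589] [-1.7995e+02  1.2000e-01 -6.9300e+00] j [ 0.49  0.65 -0.15  1.55  0.11  0.95 -1.39] t 18.1833
```

View pics/c11.png

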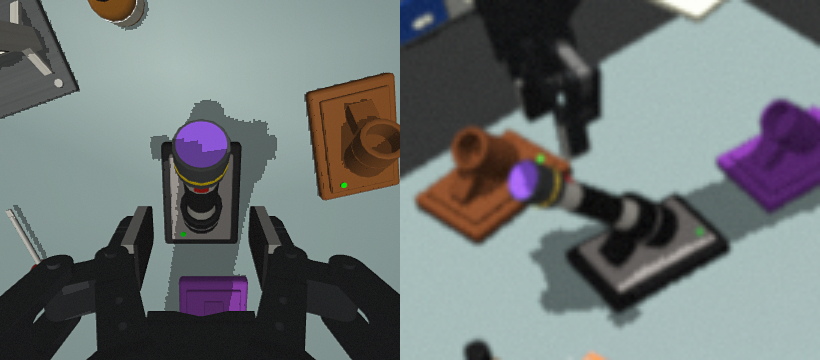

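The torch (crop x≈201) is centred between the pads (148 and 252). I'm going down to grip it.

```bash
python3 -m pendant '[[0,0,0.025,0,0.05],[0,0,0.02,0,0.05],[0,0,0.015,0,0.05],[0,0,0.01,0,0.05],[0,0,0.008,0,0.05],[0,0,0,0,0.05],[0,0,0,0,0.05]]'; python3 -m pendant '[[0,0,0,0,0.02],[0,0,0,0,0],[0,0,0,0,0],[0,0,0,0,0],[0,0,0,0,0],[0,0,0,0,0],[0,0,0,0,0]]' 60
```

```text
clock: 18.87
tcp_pos: [0.5732, -0.2664, 0.0825]
eef_rot: [3.141, -0.002, -0.121]
contact_force: [0.6, -0.3, 1.0]
gripper_width: 0.0501
finger_force: 0.0
clock: 19.45
tcp_pos: [0.5733, -0.2664, 0.0826]
eef_rot: [3.141, -0.002, -0.121]
contact_force: [-0.7, 0.1, 4.7]
gripper_width: 0.0235
finger_force: 57.7
```

```bash
python3 -m pendant '[[0.0048,0,-0.0057,0,0],[0.0096,0,-0.0115,0,0],[0.0096,0,-0.0115,0,0],[0.0096,0,-0.0115,0,0],[0.0096,0,-0.0115,0,0],[0.0096,0,-0.0115,0,0],[0.0096,0,-0.0115,0,0],[0,0,-0.01,0,0],[0,0,-0.01,0,0],[0,0,0,0,0],[0,0,0,0,0],[0,0,0,0,0]]'
python3 - <<'E'
from h import *
s=manip.sense(); print(s["contact_force"].round(1)); p,d=imaging.capture("scene"); k=cam("scene"); p2,d2=imaging.capture("wrist")
for l in ("torch_tail","torch_grip","torch_lens"):
    for r in imaging.tip_of("scene",l)[:2]: print(l,round(r["conf"],2),np.round(np.array(r["point"])*[640,400]))
go([.5,-.25,.2],-6.9)
cv2.imwrite("pics/c12.png",np.hstack([p2[40:400,120:520],cv2.resize(p[80:200,180:320],(420,360))]))
E
```

```text
clock: 20.45
tcp_pos: [0.6333, -0.2737, 0.1756]
eef_rot: [-3.141, 0.002, -0.121]
contact_force: [0.7, 0.6, -3.6]
gripper_width: 0.0238
finger_force: 57.5
[ 0.7  0.6 -3.6]
torch_tail 0.61 [240. 154.]
torch_grip 0.81 [216. 148.]
torch_lens 0.8 [188. 137.]
torch_lens 0.35 [240. 159.]
tool delta [-0.1359 -0.0073 -0.0241] turn -0.001 now [ 0.634  -0.2736  0.1757] [-1.7998e+02  7.0000e-02 -6.9500e+00] j [ 0.45  0.72 -0.14  1.34  0.11  1.08 -1.4 ] t 20.7
```

View pics/c12.png

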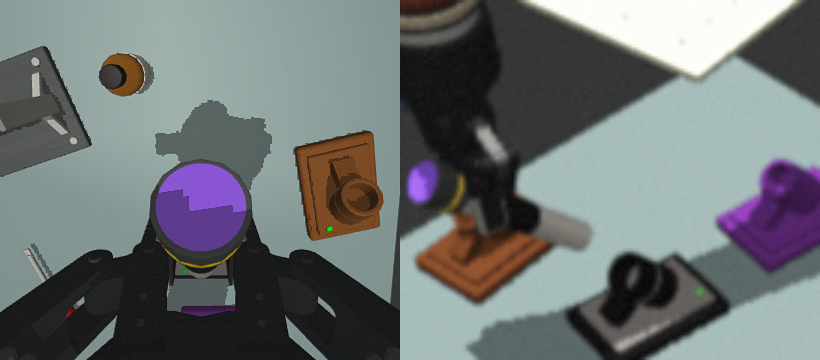

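The torch is out and held in the air; the scene crop shows the tail clear of the sleeve at about (585,235). The tool stays vertical, so I'll level the torch by resting its tail on free bench, between driver and cradle, and letting it pivot under a light grip.

```bash
python3 -m pendant '[[-0.0265,-0.0192,0,0,0],[-0.0265,-0.0192,0,0,0],[-0.0265,-0.0192,0,0,0],[-0.0265,-0.0192,0,0,0],[-0.0265,-0.0192,0,0,0],[-0.0265,-0.0192,0,0,0],[0,0,0.02,0,0],[0,0,0.025,0,0],[0,0,0.025,0,0],[0,0,0.02,0,0],[0,0,0.013,0,0],[0,0,0,0,0],[0,0,0,0,0]]'
python3 - <<'E'
from h import *
go([.49,-.14,.058],-6.9); p,d=imaging.capture("scene"); cv2.imwrite("pics/x13.png",p); P=cloud(cam("scene"),d)
for l in ("torch_tail","torch_lens","torch_grip"):
    for r in imaging.tip_of("scene",l)[:2]:
        u,v=np.array(r["point"])*[640,400]; print(l,round(r["conf"],2),int(u),int(v),P[int(v),int(u)].round(3))
cv2.imwrite("pics/c13.png",cv2.resize(p[100:260,200:400],(800,600)))
E
```

```text
clock: 21.78
tcp_pos: [0.4905, -0.14, 0.0731]
eef_rot: [-3.141, 0.001, -0.121]
contact_force: [1.0, -0.1, -1.6]
gripper_width: 0.0235
finger_force: 57.9
tool delta [-0.0004  0.      0.0151] turn -0.001 now [ 0.4905 -0.14    0.0731] [-1.7999e+02  5.0000e-02 -6.9400e+00] j [ 0.32  0.61 -0.13  1.98  0.14  0.56 -1.6 ] t 21.7833
torch_tail 0.63 325 183 [ 0.417 -0.122  0.034]
torch_tail 0.63 376 253 [0.474 0.096 0.001]
torch_lens 0.8 284 170 [ 0.524 -0.147  0.139]
torch_grip 0.75 307 176 [ 0.506 -0.091  0.146]
torch_grip 0.19 380 254 [0.475 0.108 0.011]
```

View pics/c13.png

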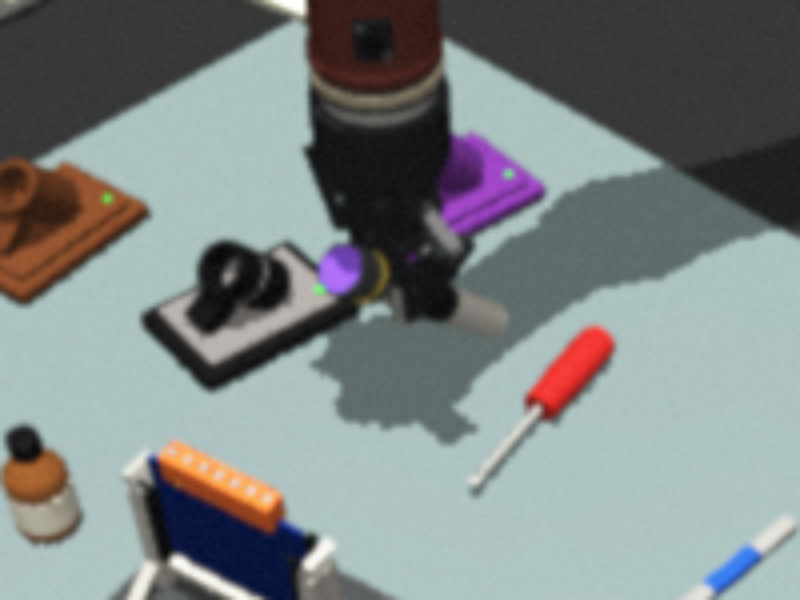

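```bash
python3 -m pendant '[[0,0,0.006,0,0],[0,0,0.006,0,0],[0,0,0.003,0,0],[0.006,0,0.0055,0,0],[0.006,0,0.006,0,0],[0,0,0,0,0]]' 20; python3 -m pendant '[[0.005,0,0.007,0,0],[0.005,0,0.007,0,0],[0.004,0,0.008,0,0],[0.004,0,0.008,0,0],[0,0,0,0,0]]'
python3 - <<'E'
from h import *
s=manip.sense(); print(s["contact_force"].round(1),s["tcp_pos"].round(4),s["gripper_width"],s["finger_force"])
k=cam("wrist"); p,d=imaging.capture("wrist"); cv2.imwrite("pics/w14.png",p); P=cloud(k,d)
h=cv2.cvtColor(p,cv2.COLOR_BGR2HSV); m=(h[...,0]>120)&(h[...,0]<150)&(h[...,1]>80)&(P[...,0]>s["tcp_pos"][0]); print(m.sum(),P[m].mean(0) if m.any() else 0)
for l in ("torch_tail","torch_lens","torch_grip"):
    for r in imaging.tip_of("wrist",l)[:2]:
        u,v=np.array(r["point"])*[640,400]; print(l,round(r["conf"],2),int(u),int(v),P[min(399,int(v)),int(u)].round(3))
E
```

```text
clock: 22.48
tcp_pos: [0.5045, -0.1419, 0.047]
eef_rot: [3.141, -0.003, -0.121]
contact_force: [2.2, -0.1, 6.9]
gripper_width: 0.0233
finger_force: 55.4
clock: 22.9
tcp_pos: [0.5239, -0.144, 0.0169]
eef_rot: [-3.142, -0.006, -0.121]
contact_force: [2.8, 0.0, 2.6]
gripper_width: 0.0237
finger_force: 51.4
[2.8 0.  2.6] [ 0.5239 -0.144   0.0169] 0.02370118666040765 51.367961168289185
2843 [ 0.57227627 -0.1511529   0.06462871]
torch_tail 0.42 321 308 [ 0.517 -0.145  0.058]
torch_lens 0.66 319 189 [ 0.573 -0.15   0.064]
torch_grip 0.94 321 308 [ 0.517 -0.145  0.058]
```

```bash
python3 -m pendant '[[0.002,0,0.006,0,0],[0.002,0,0.006,0,0],[0.001,0,0.006,0,0],[0.001,0,0.005,0,0],[0,0,0.002,0,0],[0,0,0,0,0],[0,0,0,0,0]]'
cat > lens.py <<'E'
from h import *
s=manip.sense(); print(s["contact_force"].round(1),s["gripper_width"],s["finger_force"])
k=cam("wrist"); p,d=imaging.capture("wrist"); cv2.imwrite("pics/wl.png",p); P=cloud(k,d); R=Rn.from_euler("xyz",s["eef_rot"]).as_matrix(); Q=((P-s["tcp_pos"])@R)*1000
h=cv2.cvtColor(p,cv2.COLOR_BGR2HSV); m=(h[...,0]>120)&(h[...,0]<150)&(h[...,1]>80)&(Q[...,0]>0)&(Q[...,0]<120)
X=Q[m]; print("lens tool mm",m.sum(),X.mean(0).round(1),"world",P[m].mean(0).round(4))
c=X.mean(0); n=np.linalg.svd(X-c)[2][2]; print("normal tool",n.round(3),"x range",X[:,0].min(),X[:,0].max())
m2=(abs(Q[...,1]-1)<4)&(Q[...,0]>12)&(Q[...,0]<90)&(Q[...,2]<20)&(Q[...,2]>-75)
Y=Q[m2]
for lo in range(12,80,6):
    y=Y[(Y[:,0]>=lo)&(Y[:,0]<lo+6)]
    if len(y): print(lo,len(y),"ztop",np.median(y[:,2]).round(1),np.percentile(y[:,2],5).round(1))
E
python3 lens.py; python3 -m pendant '[[0,0,0,0,0]]'
```

```text
clock: 23.68
tcp_pos: [0.5251, -0.1442, -0.0088]
eef_rot: [-3.141, 0.003, -0.121]
contact_force: [0.7, -0.7, 1.5]
gripper_width: 0.0232
finger_force: 50.5
[ 0.7 -0.7  1.5] 0.023172481754570585 50.5164510011673
lens tool mm 1399 [ 51.2   3.6 -36.7] world [ 0.5756 -0.154   0.0278]
normal tool [-0.957 -0.209  0.204] x range 1.6859685305376095 62.91258342122517
12 278 ztop -44.4 -45.8
18 142 ztop -48.4 -49.5
24 271 ztop -49.1 -50.1
30 303 ztop -49.7 -50.7
36 321 ztop -49.9 -51.1
42 335 ztop -50.6 -51.7
48 735 ztop -40.4 -51.4
54 202 ztop -9.7 -10.7
60 219 ztop -9.5 -10.6
66 230 ztop -9.6 -10.7
72 251 ztop -9.6 -10.6
78 241 ztop -9.6 -10.6
clock: 23.82
tcp_pos: [0.525, -0.1443, -0.0085]
eef_rot: [-3.141, 0.002, -0.121]
contact_force: [1.6, 0.7, 0.6]
gripper_width: 0.0236
finger_force: 50.5
```

```bash
python3 -m pendant '[[0,0,0,0,0],[0,0,0,0,0],[0,0,-0.008,0,0],[0,0,-0.012,0,0],[0,0,-0.015,0,0],[0,0,-0.015,0,0],[0,0,-0.008,0,0],[0,0,0,-0.065,0],[0,0,0,-0.065,0],[0,0,0,-0.065,0],[0,0,0,-0.065,0],[0,0,0,-0.065,0],[0,0,0,0,0],[0,0,0,0,0]]' 100; python3 lens.py
python3 - <<'E'
from h import *
go([.5248,-.099,.050],11.7)
E
```

```text
clock: 24.98
tcp_pos: [0.5257, -0.1445, 0.0496]
eef_rot: [-3.141, 0.001, 0.202]
contact_force: [0.4, -0.3, -2.4]
gripper_width: 0.0225
finger_force: 98.0
[ 0.4 -0.3 -2.4] 0.0225207724408687 98.03690671920776
lens tool mm 1504 [ 51.1   1.4 -37.7] world [ 0.5761 -0.1357  0.0873]
normal tool [ 0.978  0.084 -0.189] x range 9.476654252792386 53.49116626015008
12 260 ztop -44.4 -45.8
18 168 ztop -49.1 -50.2
24 263 ztop -49.8 -50.7
30 316 ztop -50.4 -51.4
36 320 ztop -50.9 -52.0
42 339 ztop -51.8 -52.8
48 644 ztop -42.3 -52.1
tool delta [ 0.0082 -0.0448 -0.0003] turn -0.002 now [ 0.5258 -0.1445  0.0497] [-1.7998e+02  4.0000e-02  1.1580e+01] j [ 0.37  0.69 -0.21  1.89  0.25  0.58 -1.38] t 25.0333
```

```bash
python3 -m pendant '[[0.002,-0.011,0,0,0],[0.002,-0.011,0,0,0],[0.002,-0.011,0,0,0],[0.002,-0.012,0,0,0],[0,0,0,0,0],[0,0,0,0,0],[0,0,0,0,0],[0,0,0,0,0],[0,0,0,0,0],[0,0,0,0,0]]'; python3 lens.py
python3 - <<'E'
from st import *
go([.5248,-.099,.050],11.7)
k=cam("top"); p,d=imaging.capture("top"); P=cloud(k,d); h=cv2.cvtColor(p,cv2.COLOR_BGR2HSV)
m=(h[...,0]<20)&(h[...,1]>120)&(h[...,2]>110)&(P[...,0]>.6)&(P[...,0]<.75)&(abs(P[...,1]+.067)<.08); X=P[m]; print("block",len(X),X.mean(0).round(4),cv2.minAreaRect((X[:,:2]*1000).astype(np.float32)))
p2,_=imaging.capture("scene"); cv2.imwrite("pics/c15.png",np.vstack([cv2.resize(p[100:280,200:480],(560,360))[:290],cv2.resize(p2[130:310,180:460],(560,360))[:290]]))
E
```

```text
clock: 25.87
tcp_pos: [0.5249, -0.0996, 0.0498]
eef_rot: [3.141, 0.0, 0.203]
contact_force: [-0.2, 0.4, -2.0]
gripper_width: 0.0225
finger_force: 98.1
[-0.2  0.4 -2. ] 0.022492894585700446 98.11800956726074
lens tool mm 1511 [ 51.1   1.6 -37.7] world [ 0.5753 -0.0909  0.0874]
normal tool [ 0.969  0.207 -0.133] x range 6.952925561313907 53.508318127397054
12 259 ztop -44.4 -45.9
18 160 ztop -49.0 -50.0
24 267 ztop -49.7 -50.8
30 316 ztop -50.3 -51.3
36 324 ztop -51.0 -52.0
42 332 ztop -51.6 -52.7
48 649 ztop -42.2 -52.2
tool delta [-0.0001 -0.0004 -0.0002] turn -0.001 now [ 0.525  -0.0994  0.0498] [179.99   0.    11.62] j [ 0.28  0.68 -0.2   1.93  0.24  0.56 -1.45] t 25.9167
block 133 [ 0.6803 -0.0657  0.1435] ((695.4466552734375, -62.9869270324707), (46.703651428222656, 69.07028198242188), 10.623504638671875)
```

View pics/c15.png

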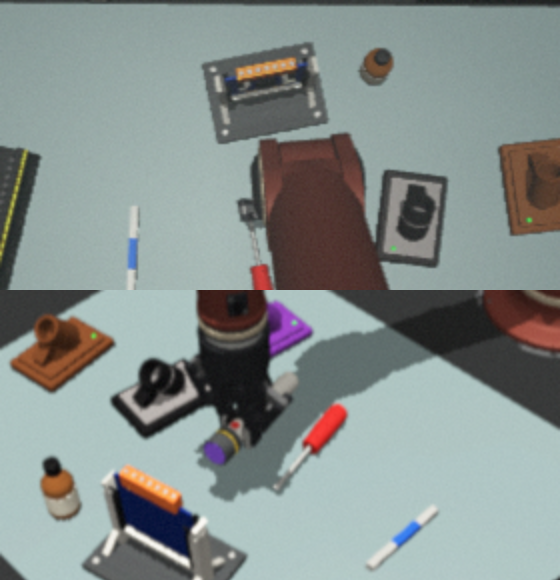

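The board is home, with its orange block at (265,70) in the top half. The torch is level and faces the board squarely, lens at (215,455) in the lower half. The bystanders have not moved, so I'm handing in.

```bash
python3 -c "
from cell import manip
print(manip.finish_job())"
```

```text
the job is handed in; nothing more can be done
None
```

I handed the job in at about 26 s on the robot's clock. By my measurements the board is home in the stand, the torch is held level about 100 mm in front of the chip, and nothing else has moved; no verdict was returned.

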